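# Set the soldering station's thumbwheel and shut its guard

### The arm

A 6-joint arm with a two-finger parallel gripper is mounted at the origin on the work surface. World frame = base frame: x ahead of the robot, y to its left, z up, the work surface at z = 0. Lengths are in mm, angles in rad, forces in N, time in s.
With the tool pointing down it reaches from about 300 to 775 mm from the base axis. Payload 14.6 kg.
Tool frame: the origin (TCP) lies at the very end of the fingers, on their centre line; the grasp point (between the pads) lies 19 mm behind it (pinch_z is the distance from the TCP to the grasp point, in mm); x points along the fingers, z is the direction in which the jaws open and shut, and the axes are right-handed (so a half turn about x gives the same grasp; the last joint's range is limited). The gripper opens to 94 mm and grips with 3 to 60 N. Pads are 16 mm wide; open, the fingers measure 119 mm over their backs; the gripper's body (75 mm by 177 mm) begins 78 mm behind the grasp point.
Start: joints at [-1.227, 0.3, 1.521, -0, 1.321, -0.067], TCP at [219.631, -504.234, 205.446] pointing down, gripper open.
Joint ranges: [-3.03, 3.03], [-0.79, 2.21], [0.23, 2.52], [-1.04, 4.18], [0, 3.07], [-2.55, 2.55]. Speed limits (rad/s): [2.22, 2.22, 2.57, 3.14, 3.14, 3.14].

### API

Orientations are given as [roll, pitch, yaw] about the fixed x, y, z axes, in that order (R = Rz(yaw) Ry(pitch) Rx(roll)).
In Python, from cell import read_state, camera, sign_off, pinch_z gives the robot as it stands. The module is installed in compiled form; this text tells all that it offers.
- The arm moves only by the tool arm_command, never from a script. Its argument "series" is a list of rows, each a list of 3 entries, a list of its own where there are three numbers: the finger opening in mm, from 0 to 94, then the shift along the tool's x, y, z in mm, then the turn about the tool's x in degrees. A call has 1 to 12 rows; each row is the pose to reach, as a shift and turn from the pose measured when the call began, along the tool's axes at that moment; what a row does not reach only later rows make up. A row lasts 1/8 s, in which the tool goes at most 62.5 mm and 10.7 degrees, less where a joint would pass 70% of its speed; a pose out of reach is approached as far as the arm can. A call with a gripper value outside its range is refused whole. The fingers move at their own pace and stop on an object; "newtons" is the grip in N (left out, the last holds). Time passes only in rows, so rows that repeat a pose let the fingers close. It gives the time, the measured TCP pose, the force and the opening at its end, in the units of the state.
- read_state(): the state, without advancing time (a new reading comes with each control period).
- camera(name): name is "scene" or "top" or "wrist"; returns a dict with "pixels" (480x640x3 uint8, red, green, blue), "range_z" (480x640 float32, mm along the optical axis (not along the pixel's ray), 0 where there is no reading), "fov_y" (degrees; the focal length in pixels is half the picture's height over the tangent of half this angle, whatever the lens; pixels are square), "cx", "cy" (the principal point, pixels), "k1" (the pictures are not rectified: a ray, as slopes to the right and down, at radius r is drawn at 1 + k1 r^2 times it, then the intrinsics apply), "R" (3x3) and "t" (3): a world point X has camera coordinates R X + t. Camera axes: x right, y down, z forward; pixel columns grow to the right and rows downward; lengths in mm; the calibration is good to about 2 mm. A picture is of the moment at which its call begins.
- sign_off(): hands the job in, once; it reports no verdict.
The state is a dict: "clock": time; "joints": joint angles; "qd": joint speeds; "effort": joint torques, N m; "eef_pos": TCP position; "eef_rot": TCP orientation; "wrist_force": force on the tool from outside, world axes, zero at the start; "moment": the same for the moment, N m; "finger_gap": finger opening in mm.
Only numpy, scipy, OpenCV 4.12 (cv2) and the standard library are available. Lean on these libraries where they do the work, as an engineer would, in place of code of your own. Each camera call takes 0.05 s, during which the arm holds its last target.

### The job

Roll the black thumbwheel on top of the soldering station with a fingertip until the white needle in its guard lines up, along the scale, with the tip of the cone-shaped marker (not the square one). Then push the sliding hood fully shut over the wheel, leaving the setting as it is. Press the wheel gently (less than 14 N, the wheel's axle is delicate), never push the station or its hood with 20 N or more, and leave the things around it alone.

Things in the scene. Friction and masses are not known exactly. Their poses are not given: they have to be found in the camera images.
- station: Green and grey soldering station, a box 190 mm in its x by 150 mm in its y, fixed to the bench. Its level top panel is 80 mm above the bench. Origin: on the bench directly below the centre of the wheel slot; the box reaches from x = -105 mm to +85 mm and y = -75 to +75 mm. Its x points from the hood over the wheel to the needle guard, z up.
- wheel_slot (a point): Centre of the slot (12 mm in x, 46 mm in y) in the top panel, at the panel's surface; axes as the station's. Through it stands the edge of a black ribbed thumbwheel, 44 mm in diameter, 8 mm wide, its axle along x right below this point. How far the rim's top stands above the panel differs between stations (6 to 16 mm) and is not measured: find it by touch.
- wheel (a joint): Turn of the wheel (rad), 0 with the needle upright, + when the rim's top goes to the station's +y; 1 mm of rim travel is 0.045 rad. Drag about 2.5 N at the rim, stays where left; fingertip friction varies, 6 to 10 N of steady downward pressure rolls it without slip. Its axle is sprung: it sinks 1 mm per 10 N. It may need several strokes; lift off between them.
- needle_tip (a point): Tip of the white needle, 3 mm wide with a 13 mm bar along x at its tip, that turns with the wheel inside a steel guard open on top (25 mm in x, 87 mm in y, 30 mm high over the panel), 45 mm beyond the slot in x. It swings like the rim's top: its station y changes by roughly 1 to 1.5 mm for each 1 mm of rim travel, the same way.
- cone_marker: Brass marker clipped to the guard's far top bar: a lying cone, 13 mm wide at its base, its sharp end towards the station's -x, 37 mm above the panel. Fixed. Origin at the sharp tip; axes as the station's. Set when the needle's tip has the same station y as this tip (lined up seen from straight above), within 3 mm.
- blunt_marker: The other marker on that bar, a square brass block 13 mm wide with a flat end. Fixed; not the one to set to. Origin at the middle of its flat end. Either marker can be on the left or the right.
- hood (a joint): Sliding guard hood of dark steel, a bridge 30 mm in x, 62 mm in y and 22 mm high over the panel. 0 = fully shut (centred over the wheel, at its stop), grows as it slides towards the station's -x; starts open at 0.046 to 0.052 (m). Friction about 2.5 N. The stop at 0 is hard; within 3 mm of it is shut.
- hood_push (a point): Middle of the hood's flat upright wall on its -x side, 8.5 mm above the panel: push here towards the station's +x to shut the hood. The wall is 62 mm wide and 19 mm high. Shut, this point lies 15 mm from the slot's centre towards -x.
- spool: Solder spool, 56 mm in diameter, 40 mm high, standing beside the station; leave it alone. Origin under its centre.
- screwdriver: Screwdriver lying on the bench beside the station; leave it alone.
- jar: Small flux jar, 48 mm in diameter, 50 mm high, beside the station; leave it alone. Origin under its centre.
Mind the look-alikes: they are no part of the job. There is more than one size of the station; the one meant has the size given above.

How it is judged:
By the outcome, as a careful person would: the job done as asked, in the order asked, and still so for the second after the job is handed in, with the robot touching nothing.
It also fails if it takes over 45 s, if anything falls off the work surface, if the arm or the gripper's body presses on something with over 40 N, if the wrist force passes 120 N, or if a joint passes its speed limit or range.

## Working session

There is one attempt and no reset: what is moved stays moved. The work goes in short steps, Python scripts to look and compute and a tool call to move; the robot and the scene stay as the last step left them, time stands still between calls to the robot, and variables do not carry over. Pictures are saved under pics/ and viewed, and the job is handed in when it is done.

Besides the shell and the picture viewer there is one more tool, called after "Call:" by a JSON object that holds its "name" and its "arguments", one argument or row to a line. arm_command: Moves the arm, as the interface text tells. Its arguments: {"type":"object","properties":{"series":{"type":"array"},"newtons":{"type":"number"}},"required":["series"]}

```bash
mkdir -p pics; cat > h.py <<'E'
import numpy as np,cv2
from cell import read_state,camera,sign_off,pinch_z
def f(c): return 240/np.tan(np.radians(c["fov_y"])/2)
def ray(c,u,v):
    F=f(c);x=(u-c["cx"])/F;y=(v-c["cy"])/F
    a,b=x,y
    for _ in range(20):
        s=1+c["k1"]*(a*a+b*b);a,b=x/s,y/s
    R=np.array(c["R"]);t=np.array(c["t"])
    return -R.T@t, R.T@np.array([a,b,1.])
def onz(c,u,v,z):
    o,d=ray(c,u,v);return o+d*(z-o[2])/d[2]
def dep(c,u,v):
    o,d=ray(c,u,v);return o+d*float(c["range_z"][int(round(v)),int(round(u))])
def proj(c,X):
    p=np.array(c["R"])@np.array(X)+np.array(c["t"]);a,b=p[0]/p[2],p[1]/p[2];s=1+c["k1"]*(a*a+b*b)
    return f(c)*a*s+c["cx"],f(c)*b*s+c["cy"]
def save(c,n): cv2.imwrite("pics/"+n,c["pixels"][:,:,::-1])
E
python3 - <<'E'
from h import *
import pickle
for n in("scene","top","wrist"):
    c=camera(n);save(c,n+"0.png");pickle.dump(c,open(n+"0.pkl","wb"));print(n,c["fov_y"],c["k1"],-np.array(c["R"]).T@c["t"])
print(read_state(),pinch_z)
E
```

```text
scene 53.11744794837684 -0.06995619430926171 [1191.77862488  -56.73282114  509.5704841 ]
top 42.05593052326106 -0.10647833451158155 [ 490.43098342   20.87109674 1187.01246548]
wrist 70.33067003920827 -0.045508240676807164 [ 294.71052666 -471.88717061  384.53460238]
{'clock': 0.15, 'joints': array([-1.22660101e+00,  3.00334024e-01,  1.52140646e+00,  1.36157226e-05,
        1.32072650e+00, -6.65689569e-02]), 'qd': array([-0.00065359, -0.00126753, -0.00125037, -0.0006901 , -0.00122128,
       -0.00264932]), 'effort': array([ 3.53114214e-03, -5.31958723e+01, -3.52820349e+01,  7.08806072e-02,
        2.36002752e-02, -6.27637155e-05]), 'eef_pos': array([ 219.57106631, -504.05822833,  205.0353997 ]), 'eef_rot': array([3.05993999, 1.56992189, 1.89990457]), 'wrist_force': array([ 0.15974999,  0.33380356, -0.76391828]), 'moment': array([ 0.02387883, -0.03919343, -0.01343931]), 'finger_gap': 93.94746799157912} 18.8
```

View pics/scene0.png

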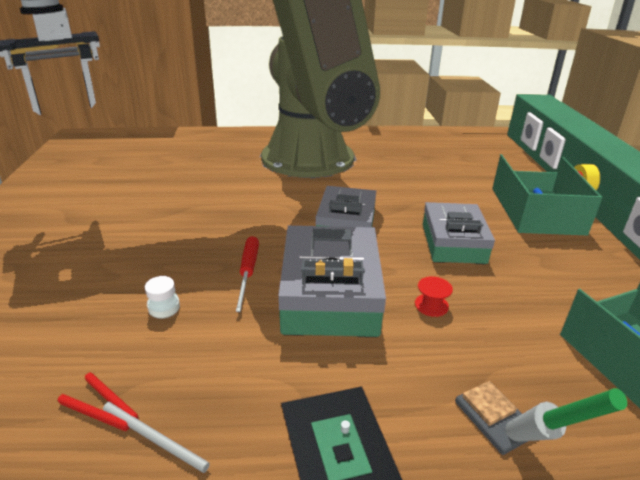

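View pics/top0.png

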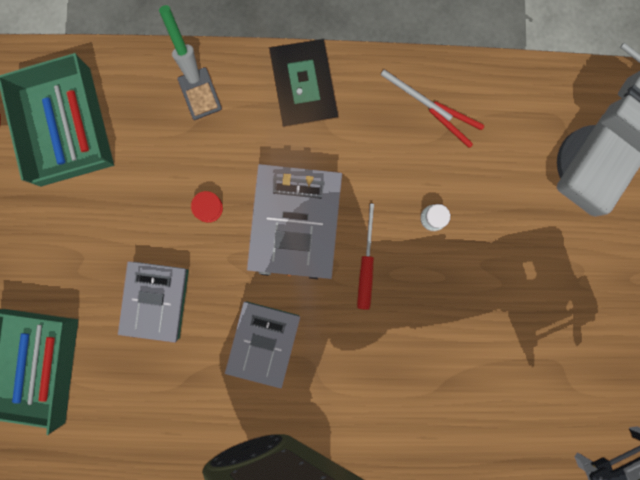

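View pics/wrist0.png

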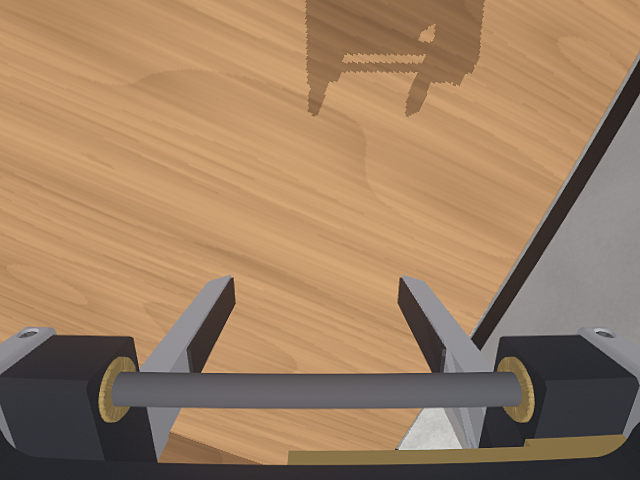

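Three stations appear in the top view: the large one at about (295,222), and small ones at (153,302) and (262,345). I'll measure all three and enlarge the large one.

```bash
python3 - <<'E'
from h import *
import pickle
c=pickle.load(open("top0.pkl","rb"));im=c["pixels"]
for n,(u,v) in dict(big=(262,240),s1=(130,300),s2=(240,350)).items(): print(n,dep(c,u,v))
# top panel mask by height
o,_=ray(c,0,0)
H=np.zeros((480,640));P=np.zeros((480,640,3))
for v in range(140,400):
  for u in range(100,360):
    P[v,u]=dep(c,u,v)
for n,(u,v),z in [("big",(262,240),80),("s1",(130,300),0),("s2",(240,350),0)]:
    z=P[v,u,2]
    m=((abs(P[:,:,2]-z)<6)).astype(np.uint8)
    k,l=cv2.connectedComponents(m);mm=(l==l[v,u])
    pts=P[mm][:,:2].astype(np.float32);r=cv2.minAreaRect(pts);print(n,z,r)
cv2.imwrite("pics/topcrop.png",cv2.resize(im[155:285,235:350,::-1],None,fx=4.5,fy=4.5,interpolation=cv2.INTER_CUBIC))
c=pickle.load(open("scene0.pkl","rb"));im=c["pixels"]
cv2.imwrite("pics/scenecrop.png",cv2.resize(im[215:335,270:395,::-1],None,fx=5,fy=5,interpolation=cv2.INTER_CUBIC))
E
```

```text
big [546.8348667   69.14824623  79.65166106]
s1 [433.31893911 305.95343488  54.9787677 ]
s2 [348.76682615 104.48957832  54.43663382]
big 79.65166106106926 ((582.69287109375, 12.414306640625), (150.4000701904297, 190.5918426513672), 85.60482025146484)
s1 54.97876769920413 ((431.5990295410156, 267.5250549316406), (107.4690170288086, 133.20179748535156), 84.22900390625)
s2 54.436633821968826 ((358.99505615234375, 64.95478057861328), (105.81803131103516, 133.52688598632812), 76.39139556884766)
```

View pics/topcrop.png

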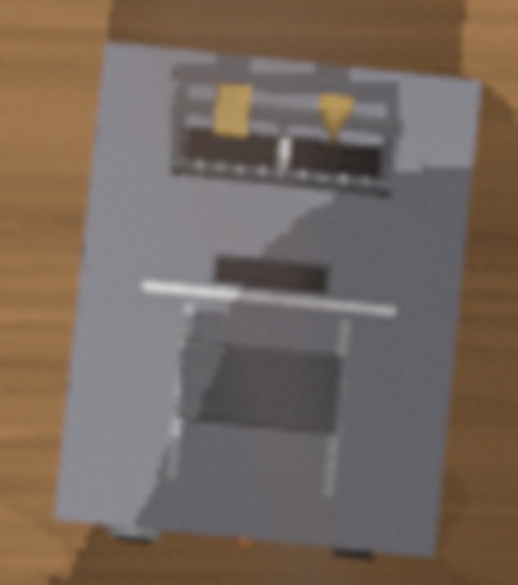

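View pics/scenecrop.png

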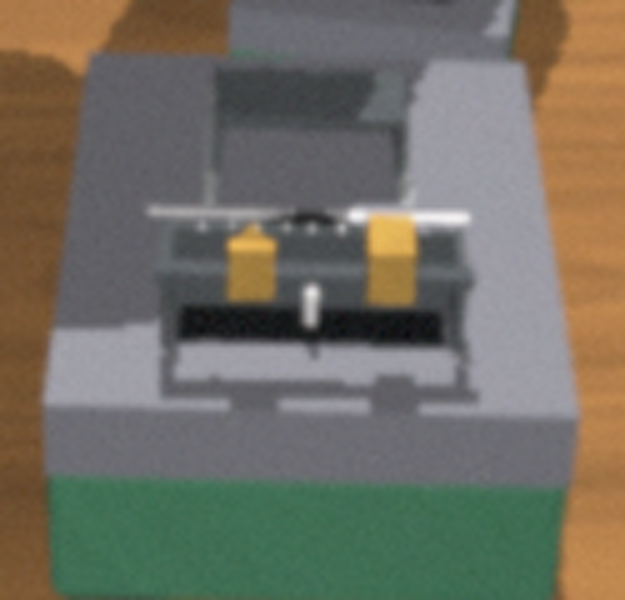

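```bash
python3 - <<'E'
from h import *
import pickle
from scipy.spatial.transform import Rotation as Ro
c=pickle.load(open("top0.pkl","rb"))
a=np.radians(85.605-90);X=np.array([np.cos(a),np.sin(a)]);Y=np.array([-X[1],X[0]]);O=np.array([582.69,12.41])+10*X
print("O",O,"yaw",a)
def st(p): d=p[:2]-O;return np.round([d@X,d@Y,p[2]-80],1)
for n,(x,y) in dict(rodL=(160,289),rodM=(270,300),rodR=(380,309),hood=(270,380),hoodB=(270,415),hoodF=(270,352),panel=(300,330),slot=(270,272),needle=(285,150),conetip=(335,138),coneb=(337,105),sq=(233,110),sqe=(233,132),bar=(285,125)).items():
    u,v=235+x/4.5,155+y/4.5
    print(n,round(u),round(v),st(dep(c,u,v)))
c2=pickle.load(open("scene0.pkl","rb"))
for n,(x,y) in dict(rodL=(460,217),rodR=(160,210),wheel=(308,215),needle=(312,290),conetip=(253,228),cone=(252,250),sq=(392,240),hood=(300,98)).items():
    u,v=270+x/5,215+y/5
    print(n,round(u),round(v),st(dep(c2,u,v)))
s=read_state();print(Ro.from_euler("xyz",s["eef_rot"]).as_matrix().round(3))
E
```

```text
O [592.66059443  11.64367981] yaw -0.07670722062515072
rodL 271 219 [-11.8  42.6   0.6]
rodM 295 222 [-11.6  -1.1  -0. ]
rodR 319 224 [-10.9 -44.6   2.6]
hood 295 239 [-44.2  -4.2  20.2]
hoodB 295 247 [-57.6  -5.6  18.2]
hoodF 295 233 [-33.5  -3.1  21.7]
panel 302 228 [-22.3 -14.1   0.8]
slot 295 215 [-1.2  0.1  6.3]
needle 298 188 [46.  -0.9 17.7]
conetip 309 186 [ 50.1 -19.4  36.2]
coneb 310 178 [ 61.9 -18.8  42.1]
sq 287 179 [56.  20.5 41. ]
sqe 287 184 [47.8 19.7 39.7]
bar 298 183 [58.2  0.1  0.6]
rodL 362 258 [-10.2  47.2   0.6]
rodR 302 257 [-10.  -46.3   0.5]
wheel 332 258 [-3.4 -0.4  4.7]
needle 332 273 [48.5 -0.1 14.8]
conetip 321 261 [ 55.7 -17.7  41.2]
cone 320 265 [ 66.4 -17.9  41.3]
sq 348 263 [60.5 20.9 41.7]
hood 330 235 [-42.4  -3.2  22.6]
[[-0.     0.917  0.399]
 [ 0.001  0.399 -0.917]
 [-1.     0.    -0.001]]
```

The large station at (295,222) has a 150 x 191 mm panel at a height of 80, which fits the description. The two others are 106 x 133 mm and 55 high. In the top view the cone tip is at (309,186), station y ≈ -19. The square marker is at (287,184), y ≈ +20, and the needle at (298,188), y ≈ -0.5. So the needle must go about 18 mm towards -y. The white line is paint on the panel.

I'll move above the slot with the jaws closed, turning the tool 28° so that its z lies along the station's -y.

Call:
{"name": "arm_command", "arguments": {
  "series": [
    [0,[5,46,-27],3],
    [0,[10,92,-54],7],
    [0,[15,138,-81],10],
    [0,[20,184,-108],14],
    [0,[25,230,-135],17],
    [0,[30,276,-162],20],
    [0,[35,322,-190],24],
    [0,[40,368,-217],28],
    [0,[45,414,-245],28],
    [0,[50,460,-272],28],
    [0,[55,506,-299],28],
    [0,[60,548,-324],28]
  ],
  "newtons": 20
}}

```text
clock: 1.65
eef_pos: [593.4, 13.6, 144.9]
eef_rot: [-2.434, 1.57, 2.201]
wrist_force: [-0.0, -0.6, 0.5]
finger_gap: 0.6
```

```bash
cat >> h.py <<'E'
from scipy.spatial.transform import Rotation as Ro
a_=np.radians(85.605-90);X=np.array([np.cos(a_),np.sin(a_)]);Y=np.array([-X[1],X[0]]);O=np.array([582.69,12.41])+10*X
def st(p): p=np.asarray(p);d=p[:2]-O;return np.round([d@X,d@Y,p[2]-80],1)
def rep():
    s=read_state();M=Ro.from_euler("xyz",s["eef_rot"]).as_matrix()
    print(s["clock"],"tcp st",st(s["eef_pos"]),s["finger_gap"],s["wrist_force"].round(1));A=np.c_[X,Y].T
    print("tool x,y,z in st",*[np.r_[A@M[:2,i],M[2,i]].round(3) for i in range(3)])
E
python3 - <<'E'
from h import *
import pickle
rep()
for n in("wrist","scene"):
    c=camera(n);save(c,n+"1.png");pickle.dump(c,open(n+"1.pkl","wb"))
E
```

```text
1.65 tcp st [ 0.5  2.  64.9] 0.5564445161607615 [-0.  -0.6  0.5]
tool x,y,z in st [-0.001  0.001 -1.   ] [ 1.    -0.001 -0.001] [-0.001 -1.    -0.001]
```

View pics/wrist1.png

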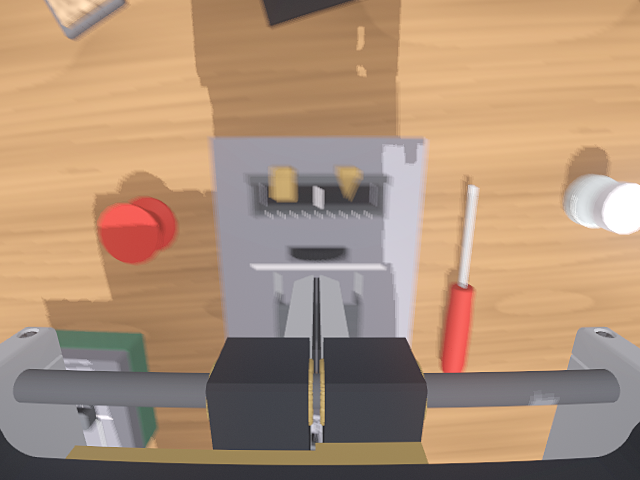

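View pics/scene1.png

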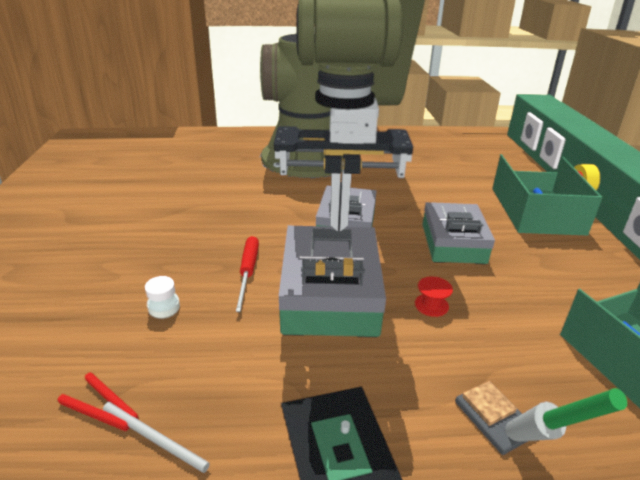

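```bash
python3 - <<'E'
from h import *
import pickle
c=pickle.load(open("wrist1.pkl","rb"));im=c["pixels"]
cv2.imwrite("pics/w1c.png",cv2.resize(im[130:290,200:440,::-1],None,fx=3.3,fy=3.3,interpolation=cv2.INTER_CUBIC))
E
```

```text
(no output)
```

View pics/w1c.png

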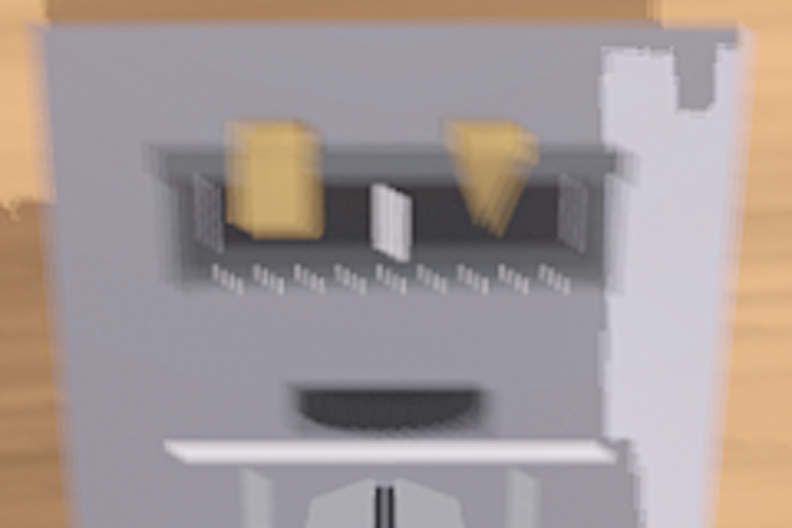

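```bash
python3 - <<'E'
from h import *
import pickle
c=camera("wrist");im=c["pixels"];pickle.dump(c,open("wrist2.pkl","wb"))
t=pickle.load(open("top0.pkl","rb"))
cv2.imwrite("pics/w2c.png",cv2.resize(im[160:260,230:410,::-1],None,fx=4.4,fy=4.4,interpolation=cv2.INTER_CUBIC))
def tri(uv1,uv2):
    o1,d1=ray(c,*uv1);o2,d2=ray(t,*uv2)
    s=np.linalg.lstsq(np.c_[d1,-d2],o2-o1,rcond=None)[0];p,q=o1+d1*s[0],o2+d2*s[1];return st((p+q)/2),np.linalg.norm(p-q).round(1)
W=lambda x,y:(200+x/3.3,130+y/3.3); T=lambda x,y:(235+x/4.5,155+y/4.5)
print("slot L,R", [st(onz(c,*W(x,410),80)) for x in(290,485)],[st(onz(t,*T(x,y),80)) for x,y in((215,270),(328,277))])
E
```

```text
slot L,R [array([ 0.8, 25. ,  0. ]), array([  0.8, -19.6,  -0. ])] [array([-2.1, 21.8,  0. ]), array([ -0.2, -23. ,   0. ])]
```

View pics/w2c.png

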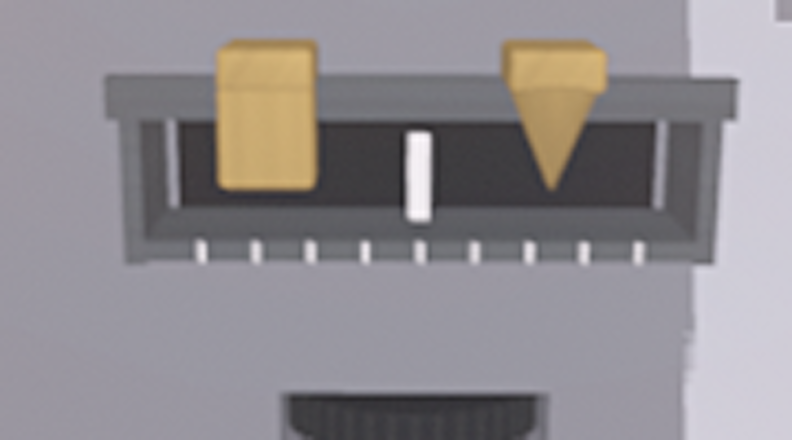

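```bash
python3 - <<'E'
from h import *
import pickle
c=pickle.load(open("wrist2.pkl","rb"));t=pickle.load(open("top0.pkl","rb"))
W=lambda x,y:(230+x/4.4,160+y/4.4); T=lambda x,y:(235+x/4.5,155+y/4.5)
def tri(uv1,uv2):
    o1,d1=ray(c,*uv1);o2,d2=ray(t,*uv2)
    s=np.linalg.lstsq(np.c_[d1,-d2],o2-o1,rcond=None)[0];p,q=o1+d1*s[0],o2+d2*s[1];return st((p+q)/2),np.linalg.norm(p-q).round(1)
print("cone",tri(W(551,190),T(336,138)),st(onz(c,*W(551,190),117)),st(onz(t,*T(336,138),117)))
print("needle",tri(W(419,176),T(285,152)),dep(c,*W(419,176))[2]-80,[st(onz(c,*W(419,176),80+h)) for h in(15,18,20)])
print("slot", [st(onz(c,*W(x,400),80)) for x in(287,543)])
print("slot top edge",st(onz(c,*W(415,394),80)), "wheel",st(dep(c,*W(415,425))),st(dep(c,*W(415,415))))
u,v=W(415,430)
for k in range(-12,10): print(round(v)+k,st(dep(c,u,round(v)+k)),end=";")
E
```

```text
cone (array([ 48.3, -19.3,  48.1]), np.float64(0.6)) [ 46.3 -20.3  37. ] [ 50.  -19.8  37. ]
needle (array([45.1, -1.6, 18.8]), np.float64(1.4)) 15.77032568258818 [array([44.5, -2.4, 15. ]), array([45. , -2.3, 18. ]), array([45.3, -2.3, 20. ])]
slot [array([ 3.4, 19.4,  0. ]), array([  3.5, -24.3,   0. ])]
slot top edge [ 4.5 -2.5  0. ] wheel [ 1.  -2.4  6. ] [ 3.2 -2.3  7.2]
246 [ 7.6 -2.4  1.1];247 [ 6.9 -2.4  1.1];248 [ 5.7 -2.4  0. ];249 [ 3.7 -2.5 -4. ];250 [ 3.3 -2.5 -2.5];251 [ 3.8 -2.4  1.2];252 [ 3.6 -2.4  3.1];253 [ 3.8 -2.3  6. ];254 [ 3.4 -2.3  7.1];255 [ 2.5 -2.3  6.8];256 [ 1.7 -2.3  6.8];257 [ 0.7 -2.4  6.1];258 [ 0.5 -2.3  7.8];259 [-0.4 -2.3  7.4];260 [-1.  -2.3  7.7];261 [-2.3 -2.4  6.4];262 [-2.9 -2.4  6.8];263 [-3.8 -2.4  6.5];264 [-6.8 -2.5  0.7];265 [-7.6 -2.5  0.7];266 [-8.3 -2.5  0.9];267 [-8.8 -2.5  1.8];
```

The settled wrist view shows the needle bar at (325,200) and the cone tip at (355,203), which puts the needle 18 mm short of the tip towards -y. The wheel stands about 7 mm above the panel. Now I'll descend to just above it.

Call:
{"name": "arm_command", "arguments": {
  "series": [
    [0,[15,0,-3],0],
    [0,[35,0,-3],0],
    [0,[50,0,-3],0],
    [0,[55,0,-3],0],
    [0,[55,0,-3],0]
  ]
}}

```text
clock: 2.42
eef_pos: [592.8, 16.3, 89.3]
eef_rot: [-1.951, 1.569, 2.686]
wrist_force: [0.1, 0.1, 0.1]
finger_gap: 0.4
```

Call:
{"name": "arm_command", "arguments": {
  "series": [
    [0,[1,0,0],0],
    [0,[1.5,0,0],0],
    [0,[1.5,0,0],0]
  ]
}}

```text
clock: 2.8
eef_pos: [592.9, 16.3, 88.0]
eef_rot: [-2.007, 1.569, 2.63]
wrist_force: [-0.0, -0.3, -0.7]
finger_gap: 0.3
```

Call:
{"name": "arm_command", "arguments": {
  "series": [
    [0,[0.5,0,0],0],
    [0,[0.7,0,0],0],
    [0,[0.7,0,0],0]
  ]
}}

```text
clock: 3.18
eef_pos: [592.9, 16.3, 87.3]
eef_rot: [-1.992, 1.569, 2.645]
wrist_force: [0.2, -0.0, -0.1]
finger_gap: 0.4
```

Call:
{"name": "arm_command", "arguments": {
  "series": [
    [0,[0.5,0,0],0],
    [0,[0.7,0,0],0],
    [0,[0.7,0,0],0]
  ]
}}

```text
clock: 3.55
eef_pos: [592.9, 16.3, 86.6]
eef_rot: [-1.989, 1.569, 2.648]
wrist_force: [-0.4, 0.3, -0.3]
finger_gap: 0.6
```

Call:
{"name": "arm_command", "arguments": {
  "series": [
    [0,[0.5,0,0],0],
    [0,[0.8,0,0],0],
    [0,[0.8,0,0],0]
  ]
}}

```text
clock: 3.92
eef_pos: [593.0, 16.3, 85.9]
eef_rot: [-2.022, 1.569, 2.615]
wrist_force: [0.3, -0.1, 1.3]
finger_gap: 0.7
```

Call:
{"name": "arm_command", "arguments": {
  "series": [
    [0,[0.4,0,0],0],
    [0,[0.6,0,0],0],
    [0,[0.6,0,0],0]
  ]
}}

```text
clock: 4.3
eef_pos: [593.0, 16.3, 85.4]
eef_rot: [-2.084, 1.569, 2.553]
wrist_force: [-0.2, -0.1, 3.8]
finger_gap: 0.5
```

Call:
{"name": "arm_command", "arguments": {
  "series": [
    [0,[0.4,0,0],0],
    [0,[0.4,0,0],0]
  ]
}}

```text
clock: 4.55
eef_pos: [593.1, 16.3, 85.2]
eef_rot: [-2.215, 1.57, 2.422]
wrist_force: [-1.1, 0.3, 5.2]
finger_gap: 0.4
```

Call:
{"name": "arm_command", "arguments": {
  "series": [
    [0,[0.4,0,0],0],
    [0,[0.4,0,0],0],
    [0,[0.4,0,1],0],
    [0,[0.4,0,2],0],
    [0,[0.4,0,2],0]
  ]
}}

```text
clock: 5.18
eef_pos: [593.0, 14.8, 85.2]
eef_rot: [-2.653, 1.569, 1.984]
wrist_force: [-2.7, 3.2, 6.8]
finger_gap: 0.2
```

Call:
{"name": "arm_command", "arguments": {
  "series": [
    [0,[0.3,0,1],0],
    [0,[0.3,0,2],0],
    [0,[0.3,0,3],0],
    [0,[0.3,0,4],0],
    [0,[0.3,0,5],0],
    [0,[0.3,0,6],0],
    [0,[0.3,0,6],0]
  ]
}}

```text
clock: 6.05
eef_pos: [592.7, 9.1, 85.4]
eef_rot: [-2.985, 1.569, 1.652]
wrist_force: [-2.1, 1.4, 8.1]
finger_gap: 0.2
```

```bash
python3 - <<'E'
from h import *
import pickle
rep()
c=camera("wrist");im=c["pixels"];save(c,"w3.png");pickle.dump(c,open("wrist3.pkl","wb"));rep()
E
```

```text
6.05 tcp st [ 0.2 -2.6  5.4] 0.21876577055797633 [-2.1  1.4  8.1]
tool x,y,z in st [-0.     0.002 -1.   ] [ 1.     0.001 -0.   ] [ 0.001 -1.    -0.002]
6.1 tcp st [ 0.2 -2.6  5.4] 0.285324730008643 [-2.2  2.3  8.4]
tool x,y,z in st [-0.     0.002 -1.   ] [ 1.     0.001 -0.   ] [ 0.001 -1.    -0.002]
```

View pics/w3.png

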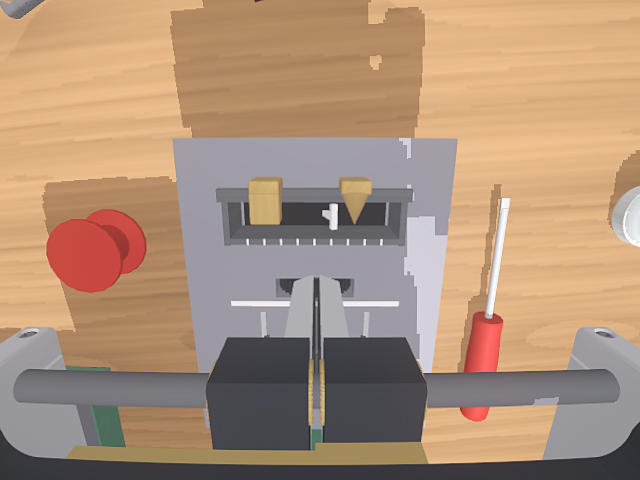

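The needle bar now sits at (333,216) and the cone tip at (354,224). The wheel rolls with the finger.

```bash
python3 - <<'E'
from h import *
import pickle
c=pickle.load(open("wrist3.pkl","rb"));im=c["pixels"]
cv2.imwrite("pics/w3c.png",cv2.resize(im[170:300,215:415,::-1],None,fx=4,fy=4,interpolation=cv2.INTER_CUBIC))
r=im.reshape(480,640,3).astype(int);m=(r.min(2)>190)[195:235,300:390];ys,xs=np.nonzero(m);print(xs.min()+300,xs.max()+300,ys.min()+195,ys.max()+195)
for u,v in((334,207),(334,216),(333,226)): print(st(dep(c,u,v)),[st(onz(c,u,v,80+h)) for h in(14,17)])
for v in(222,223,224,225): print(st(onz(c,354.3,v,117)),st(dep(c,354.3,v)))
E
```

```text
323 337 204 229
[ 50.1 -11.8  14.1] [array([ 50.1, -11.8,  14. ]), array([ 50.7, -11.6,  17. ])]
[ 45.5 -11.8  14.5] [array([ 45.4, -11.8,  14. ]), array([ 46.1, -11.7,  17. ])]
[ 40.2 -11.4  14.2] [array([ 40.2, -11.4,  14. ]), array([ 40.9, -11.3,  17. ])]
[ 47.7 -19.7  37. ] [ 47.7 -19.7  37.2]
[ 47.2 -19.8  37. ] [ 47.1 -19.8  36.6]
[ 46.7 -19.8  37. ] [ 38.  -23.9   0.6]
[ 46.3 -19.8  37. ] [ 37.7 -23.8   1.6]
```

View pics/w3c.png

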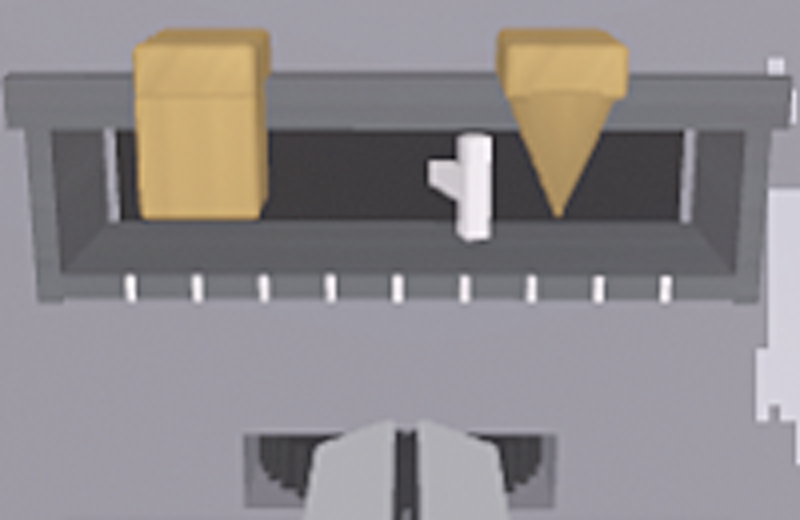

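Call:
{"name": "arm_command", "arguments": {
  "series": [
    [0,[0,0,1],0],
    [0,[0,0,2],0],
    [0,[0,0,3],0],
    [0,[0,0,4],0],
    [0,[0,0,5],0],
    [0,[0,0,6],0],
    [0,[0,0,6.2],0],
    [0,[0,0,6.2],0]
  ]
}}

```text
clock: 7.1
eef_pos: [592.2, 2.8, 85.3]
eef_rot: [-3.009, 1.569, 1.628]
wrist_force: [0.4, 0.6, 2.8]
finger_gap: 0.3
```

```bash
python3 - <<'E'
from h import *
import pickle
rep()
c=camera("wrist");im=c["pixels"];pickle.dump(c,open("wrist4.pkl","wb"))
cv2.imwrite("pics/w4c.png",cv2.resize(im[170:300,215:415,::-1],None,fx=4,fy=4,interpolation=cv2.INTER_CUBIC))
E
```

```text
7.1 tcp st [ 0.3 -8.8  5.3] 0.3374857148533034 [0.4 0.6 2.8]
tool x,y,z in st [-0.     0.002 -1.   ] [ 1.     0.001 -0.   ] [ 0.001 -1.    -0.002]
```

View pics/w4c.png

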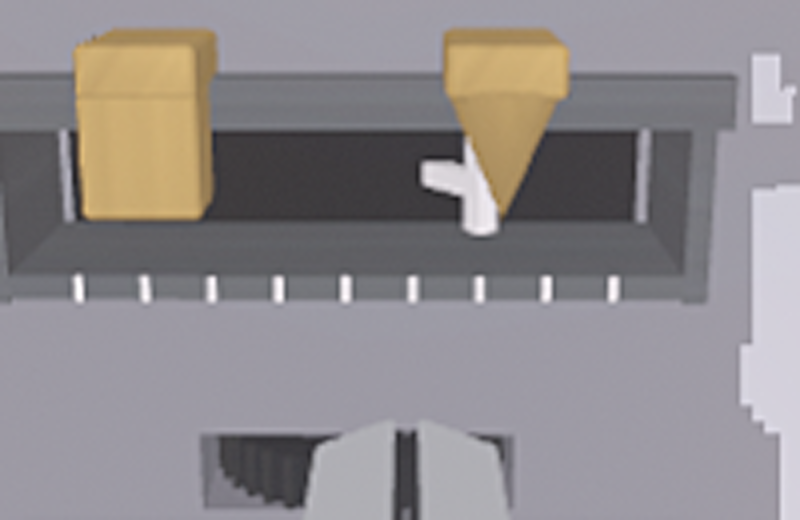

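```bash
python3 - <<'E'
from h import *
import pickle
c=pickle.load(open("wrist4.pkl","rb"))
W=lambda x,y:(215+x/4,170+y/4)
for x,y in((479,222),(478,210),(472,160),(440,175)): print(st(dep(c,*W(x,y))),[st(onz(c,*W(x,y),80+h)) for h in(8,11,14)])
print("cone",st(onz(c,*W(502,215),117)),st(dep(c,*W(501,205))))
E
```

```text
[ 39.7 -18.7  10.7] [array([ 39. , -18.9,   8. ]), array([ 39.8, -18.7,  11. ]), array([ 40.5, -18.6,  14. ])]
[ 41.8 -18.5  12.6] [array([ 40.7, -18.7,   8. ]), array([ 41.4, -18.6,  11. ]), array([ 42.1, -18.4,  14. ])]
[ 47.8 -17.7   9.8] [array([ 47.4, -17.8,   8. ]), array([ 48. , -17.7,  11. ]), array([ 48.6, -17.5,  14. ])]
[ 44.8 -13.7   5. ] [array([ 45.4, -13.6,   8. ]), array([ 46.1, -13.6,  11. ]), array([ 46.7, -13.5,  14. ])]
cone [ 46.9 -19.9  37. ] [ 48.3 -19.6  38.2]
```

Call:
{"name": "arm_command", "arguments": {
  "series": [
    [0,[-4,0,0],0],
    [0,[-15,0,0],0],
    [0,[-25,0,-3],0],
    [0,[-25,0,-6],0],
    [0,[-25,0,-6],0]
  ]
}}

```text
clock: 7.78
eef_pos: [592.6, 9.1, 110.2]
eef_rot: [-2.954, 1.569, 1.683]
wrist_force: [-0.5, 0.3, -0.9]
finger_gap: 0.6
```

```bash
python3 - <<'E'
from h import *
import pickle
rep()
for n in("wrist","top"):
    c=camera(n);pickle.dump(c,open(n+"5.pkl","wb"));im=c["pixels"]
    if n=="wrist":cv2.imwrite("pics/w5c.png",cv2.resize(im[160:300,220:420,::-1],None,fx=4,fy=4,interpolation=cv2.INTER_CUBIC))
    else: cv2.imwrite("pics/t5c.png",cv2.resize(im[165:215,265:335,::-1],None,fx=9,fy=9,interpolation=cv2.INTER_CUBIC))
E
```

```text
7.775 tcp st [ 0.1 -2.6 30.2] 0.5534515726565927 [-0.5  0.3 -0.9]
tool x,y,z in st [-0.     0.002 -1.   ] [ 1.     0.002 -0.   ] [ 0.002 -1.    -0.002]
```

View pics/w5c.png

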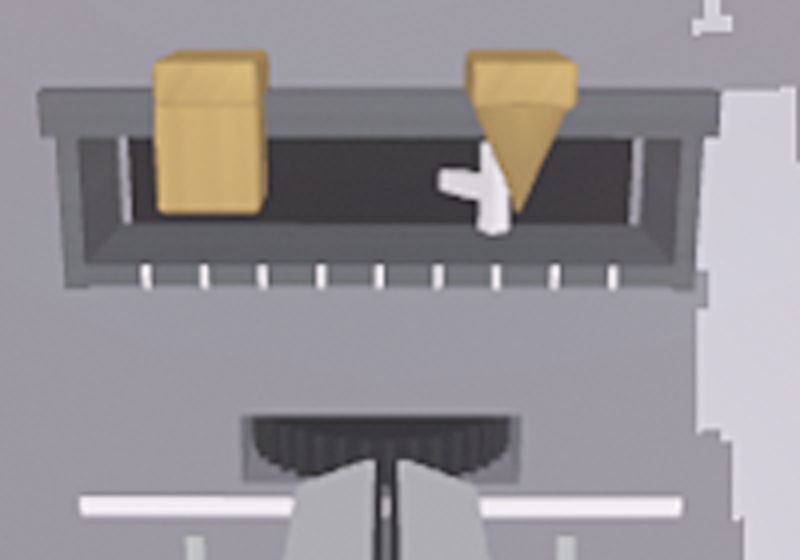

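View pics/t5c.png

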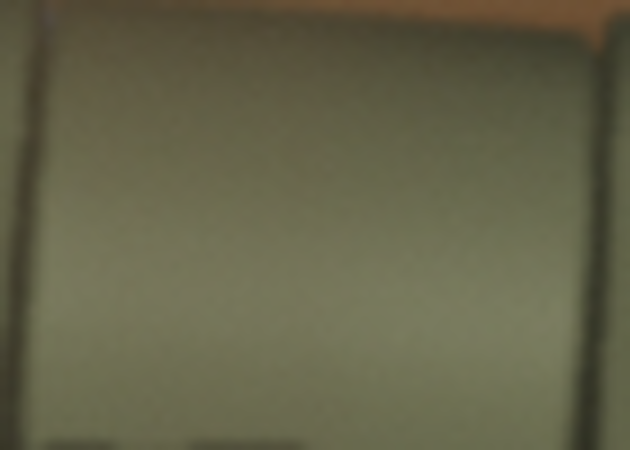

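```bash
python3 - <<'E'
from h import *
import pickle
c=pickle.load(open("wrist5.pkl","rb"));im=c["pixels"].astype(int)
W=lambda x,y:(220+x/4,160+y/4)
print("cone",st(onz(c,*W(518,212),117)))
m=(im.min(2)>175)
for v in range(195,220):
    xs=np.nonzero(m[v,325:352])[0]+325
    if len(xs): print(v,xs.min(),xs.max(),[st(dep(c,u,v)).tolist() for u in (xs.min(),xs.max()-1,xs.max())])
cands=c["range_z"]
# hood wall and position
for y in (500,520,540): print(st(dep(c,*W(240,y))))
E
```

```text
cone [ 46.6 -19.9  37. ]
196 340 342 [[49.8, -17.3, 1.2], [51.3, -17.2, 10.5], [51.3, -17.8, 10.5]]
197 340 342 [[49.2, -17.3, 0.8], [50.5, -17.3, 9.4], [50.8, -17.8, 11.3]]
198 340 342 [[48.6, -17.3, 1.0], [50.0, -17.3, 9.9], [50.2, -17.8, 11.0]]
199 340 343 [[48.2, -17.3, 2.3], [49.6, -17.8, 11.2], [49.6, -18.4, 11.3]]
200 340 343 [[47.4, -17.3, 1.3], [48.9, -17.9, 10.4], [49.1, -18.4, 11.5]]
201 340 344 [[46.7, -17.4, 0.9], [48.6, -18.3, 12.4], [48.5, -19.0, 11.6]]
202 340 344 [[46.2, -17.3, 1.7], [48.1, -18.3, 12.6], [47.9, -19.0, 11.8]]
203 330 345 [[45.4, -11.2, 0.7], [47.4, -19.0, 12.1], [47.2, -19.6, 11.1]]
204 330 345 [[44.8, -11.2, 0.7], [46.8, -19.0, 11.8], [46.4, -19.7, 10.0]]
205 330 345 [[44.2, -11.2, 1.0], [46.1, -19.0, 11.4], [46.2, -19.6, 12.1]]
206 330 346 [[43.6, -11.2, 1.3], [45.6, -19.6, 11.9], [45.5, -20.3, 11.2]]
207 331 346 [[42.7, -11.9, -0.0], [44.7, -19.8, 10.3], [44.5, -20.4, 9.5]]
208 334 346 [[42.3, -13.7, 1.0], [44.2, -19.7, 11.0], [44.1, -20.3, 10.6]]
209 339 346 [[41.7, -16.8, 1.3], [43.8, -19.7, 11.7], [43.6, -20.3, 11.1]]
210 340 346 [[42.8, -16.9, 10.0], [43.2, -19.7, 12.0], [42.9, -20.4, 10.3]]
211 340 346 [[42.0, -16.9, 8.8], [42.5, -19.7, 11.4], [42.4, -20.4, 10.7]]
212 340 346 [[41.6, -16.9, 9.7], [41.7, -19.8, 10.3], [41.6, -20.4, 10.2]]
213 340 346 [[40.9, -16.9, 9.4], [41.3, -19.7, 11.5], [41.2, -20.4, 10.8]]
214 340 346 [[40.4, -16.9, 10.3], [40.6, -19.8, 11.1], [40.5, -20.4, 10.7]]
215 340 346 [[39.7, -16.9, 9.5], [40.0, -19.8, 11.0], [40.1, -20.4, 11.4]]
216 340 346 [[39.2, -16.9, 10.2], [39.3, -19.9, 10.4], [39.2, -20.5, 10.2]]
217 341 346 [[37.8, -17.8, 6.7], [38.9, -19.8, 11.5], [37.5, -20.9, 5.3]]
218 343 343 [[37.8, -18.8, 9.2], [37.8, -18.2, 9.3], [37.8, -18.8, 9.2]]
[-10.   21.5  -0. ]
[-13.9  21.7  -0.5]
[-16.9  21.6   0.8]
```

The needle bar spans y -17 to -20.5, centred at about -18.7, against the cone tip at -19.9. That is 1.2 mm off, within the 3 mm tolerance. Next I'll go behind the hood.

Call:
{"name": "arm_command", "arguments": {
  "series": [
    [0,[-12,0,0],0],
    [0,[-12,-25,0],0],
    [0,[-12,-60,0],0],
    [0,[-12,-87,0],0],
    [0,[-12,-87,0],0],
    [0,[5,-87,0],0],
    [0,[18,-87,0],0],
    [0,[23,-87,0],0],
    [0,[24,-87,0],0],
    [0,[24,-87,0],0]
  ]
}}

```text
clock: 9.12
eef_pos: [506.0, 15.4, 86.2]
eef_rot: [-2.844, 1.569, 1.793]
wrist_force: [0.0, 0.8, 0.4]
finger_gap: 0.7
```

```bash
python3 - <<'E'
from h import *
import pickle
rep()
for n in("wrist","scene"):
    c=camera(n);pickle.dump(c,open(n+"6.pkl","wb"));save(c,n+"6.png")
E
```

```text
9.125 tcp st [-86.7  -2.9   6.2] 0.6798282127381968 [0.  0.8 0.4]
tool x,y,z in st [-0.001  0.002 -1.   ] [ 1.     0.001 -0.001] [ 0.001 -1.    -0.002]
```

View pics/wrist6.png

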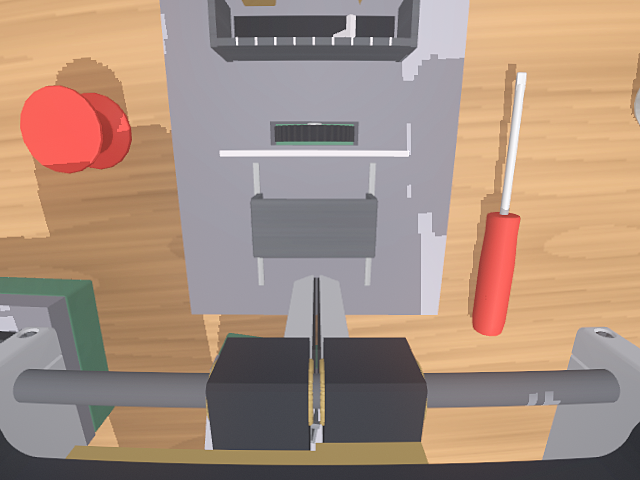

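The finger is behind the hood and centred on it: hood at column 314, fingers at 317. Now I'll push slowly.

Call:
{"name": "arm_command", "arguments": {
  "series": [
    [0,[0,5,0],0],
    [0,[0,10,0],0],
    [0,[0,13,0],0],
    [0,[0,16,0],0],
    [0,[0,19,0],0],
    [0,[0,22,0],0],
    [0,[0,25,0],0],
    [0,[0,28,0],0]
  ]
}}

```text
clock: 10.22
eef_pos: [534.0, 13.3, 86.3]
eef_rot: [-2.92, 1.569, 1.717]
wrist_force: [-3.6, -0.6, 0.4]
finger_gap: 0.7
```

Call:
{"name": "arm_command", "arguments": {
  "series": [
    [0,[0,3,0],0],
    [0,[0,6,0],0],
    [0,[0,9,0],0],
    [0,[0,12,0],0],
    [0,[0,15,0],0],
    [0,[0,18,0],0],
    [0,[0,21,0],0]
  ]
}}

```text
clock: 11.1
eef_pos: [555.2, 11.7, 86.3]
eef_rot: [-2.923, 1.569, 1.714]
wrist_force: [-2.0, -0.6, 1.9]
finger_gap: 0.0
```

Call:
{"name": "arm_command", "arguments": {
  "series": [
    [0,[0,2,0],0],
    [0,[0,4,0],0],
    [0,[0,6,0],0],
    [0,[0,8,0],0],
    [0,[0,10,0],0],
    [0,[0,10,0],0]
  ]
}}

```text
clock: 11.85
eef_pos: [565.4, 11.0, 86.3]
eef_rot: [3.062, 1.569, 1.416]
wrist_force: [0.7, -0.8, 0.1]
finger_gap: 0.6
```

```bash
python3 - <<'E'
from h import *
rep()
c=camera("wrist");save(c,"wrist7.png")
E
```

```text
11.85 tcp st [-27.1  -2.8   6.3] 0.5633302893763128 [ 0.7 -0.8  0.1]
tool x,y,z in st [ 0.     0.002 -1.   ] [1.    0.001 0.   ] [ 0.001 -1.    -0.002]
```

View pics/wrist7.png

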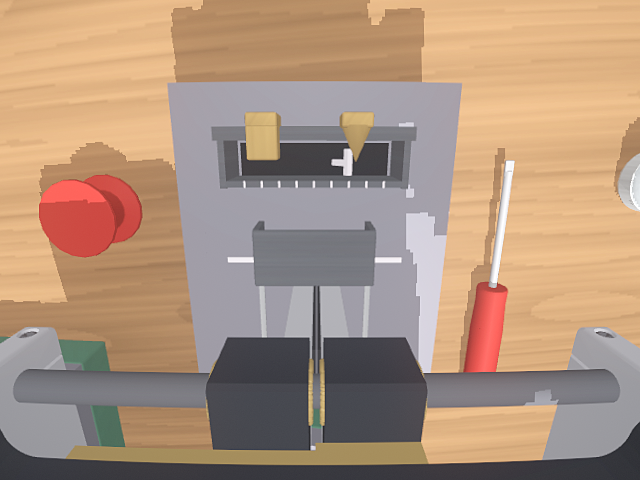

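Call:
{"name": "arm_command", "arguments": {
  "series": [
    [0,[0,1,0],0],
    [0,[0,2,0],0],
    [0,[0,2,0],0]
  ]
}}

```text
clock: 12.28
eef_pos: [567.4, 10.8, 86.3]
eef_rot: [3.006, 1.569, 1.36]
wrist_force: [-1.1, -0.2, 1.1]
finger_gap: 0.5
```

Call:
{"name": "arm_command", "arguments": {
  "series": [
    [0,[0,0.7,0],0],
    [0,[0,1.2,0],0],
    [0,[0,1.2,0],0]
  ]
}}

```text
clock: 12.65
eef_pos: [567.6, 10.8, 86.3]
eef_rot: [-2.215, 1.568, 2.422]
wrist_force: [-11.7, 0.2, 7.5]
finger_gap: 0.8
```

The arm stopped and the force rose to 12 N, so the hood is at its stop. I'll back off and check.

Call:
{"name": "arm_command", "arguments": {
  "series": [
    [0,[0,-1,0],0],
    [0,[0,-8,0],0],
    [0,[0,-15,0],0],
    [0,[-20,-18,0],0],
    [0,[-40,-18,0],0],
    [0,[-60,-18,0],0],
    [0,[-60,-18,0],0],
    [0,[-60,-18,0],0]
  ]
}}

```text
clock: 13.65
eef_pos: [549.3, 12.1, 145.5]
eef_rot: [-2.069, 1.567, 2.568]
wrist_force: [-0.4, -0.4, 0.8]
finger_gap: 0.1
```

```bash
python3 - <<'E'
from h import *
import pickle
rep()
c=camera("wrist");pickle.dump(c,open("wrist8.pkl","wb"));im=c["pixels"]
cv2.imwrite("pics/w8c.png",cv2.resize(im[60:330,160:480,::-1],None,fx=2.2,fy=2.2,interpolation=cv2.INTER_CUBIC))
E
```

```text
13.65 tcp st [-43.3  -2.9  65.5] 0.1407028720177899 [-0.4 -0.4  0.8]
tool x,y,z in st [-0.004  0.002 -1.   ] [ 1.     0.002 -0.004] [ 0.002 -1.    -0.002]
```

View pics/w8c.png

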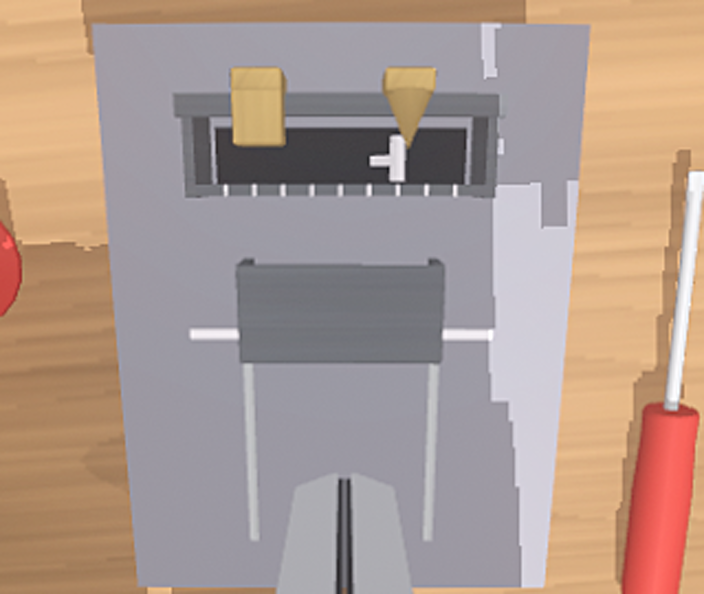

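```bash
python3 - <<'E'
from h import *
import pickle
c=pickle.load(open("wrist8.pkl","rb"))
W=lambda x,y:(160+x/2.2,60+y/2.2)
print("needle",[(st(dep(c,*W(x,y)))) for x,y in((397,150),(397,165),(398,175))])
print("cone",st(onz(c,*W(408,146),117)))
print("slot hidden; hood back bottom edge",st(onz(c,*W(340,363),80)),"at top",st(onz(c,*W(340,360),102)),"front top",st(onz(c,*W(340,265),102)))
for y in(262,268,300,350,358,366): print(y,st(dep(c,*W(340,y))))
E
```

```text
needle [array([ 47.1, -18.8,  10.8]), array([ 42.8, -18.9,  10.7]), array([ 39.9, -19.2,  11. ])]
cone [ 47.2 -20.   37. ]
slot hidden; hood back bottom edge [-20.9  -1.7   0. ] at top [-14.6  -1.9  22. ] front top [14.2 -1.9 22. ]
262 [12.8 -1.8  0.6]
268 [13.6 -1.9 23.9]
300 [ 4.1 -1.9 23.5]
350 [-11.2  -1.9  23.1]
358 [-13.8  -1.9  22.7]
366 [-22.1  -1.7  -0.3]
```

Call:
{"name": "arm_command", "arguments": {
  "series": [
    [0,[-30,-20,40],0],
    [0,[-60,-20,90],0],
    [0,[-60,-20,140],0],
    [0,[-60,-20,190],0],
    [0,[-60,-20,240],0],
    [0,[-60,-20,290],0],
    [0,[-60,-20,340],0],
    [0,[-60,-20,340],0],
    [0,[-60,-20,340],0]
  ]
}}

```text
clock: 14.82
eef_pos: [503.9, -325.0, 203.9]
eef_rot: [-2.081, 1.565, 2.556]
wrist_force: [-0.1, -0.6, -0.2]
finger_gap: 0.6
```

```bash
python3 - <<'E'
from h import *
import pickle
rep()
c=camera("top");pickle.dump(c,open("top9.pkl","wb"));im=c["pixels"]
cv2.imwrite("pics/t9.png",cv2.resize(im[155:285,190:450,::-1],None,fx=3,fy=3,interpolation=cv2.INTER_CUBIC))
t=lambda u,v:st(dep(c,u,v))
E
```

```text
14.825 tcp st [ -62.7 -342.5  123.9] 0.6281728847973125 [-0.1 -0.6 -0.2]
tool x,y,z in st [-0.005  0.003 -1.   ] [ 1.     0.001 -0.005] [ 0.001 -1.    -0.003]
```

View pics/t9.png

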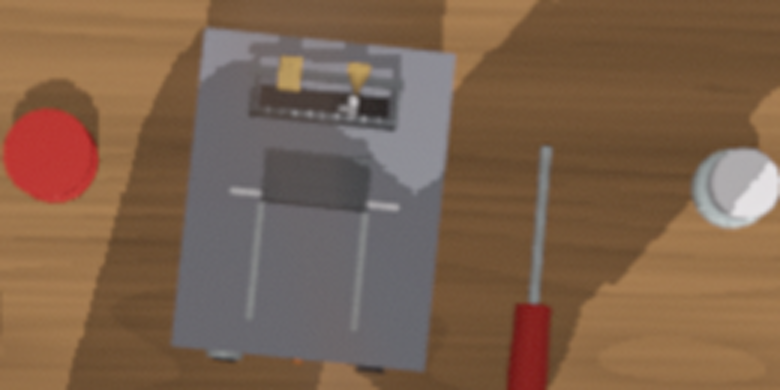

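```bash
python3 - <<'E'
from h import *
import pickle
c=pickle.load(open("top9.pkl","rb"))
W=lambda x,y:(190+x/3,155+y/3)
print("needle",st(onz(c,*W(355,104),91)),"cone",st(onz(c,*W(358,93),117)))
print("hood",[st(onz(c,*W(x,y),102)) for x,y in((315,153),(315,206))])
sign_off()
E
```

```text
needle [ 46.4 -18.7  11. ] cone [ 49.4 -19.3  37. ]
hood [array([13.8,  1.8, 22. ]), array([-16.9,  -1.4,  22. ])]
the job is handed in; nothing more can be done
```

I rolled the wheel until the needle lined up with the cone marker, pushed the hood shut, moved the arm clear and handed the job in at about 15 s. Every check I made passed.

- **Needle:** I turned the wheel in one stroke of about 13 mm towards the station's -y. Near the end the downward force fell from about 8 N to 2.8 N, so the finger may have slipped slightly, but the needle was already in place. After shutting the hood, the needle tip was 1.1 mm from the cone tip along the scale in the wrist view and 0.6 mm in the top view. The tolerance is 3 mm.
- **Hood:** I pushed it until it hit its stop. It measured from x = -14.6 to +14.2 mm in the wrist view and -16.9 to +13.8 mm in the top view. That is centred over the wheel to within about 2 mm, inside the 3 mm that counts as shut.
- **Forces:** The highest readings were 8.4 N on the wheel and about 14 N on the hood at the stop. I only had readings at the end of each move, so brief peaks in between were not seen.
- **Surroundings:** I saw no sign that the spool, screwdriver or jar had moved, though I did not measure their positions.

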